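# Hold the ashing furnace open with the lid hook

### The job

The ashing furnace has come to the end of its run, and neither the furnace nor its lid may be touched by the gripper or arm. Pick the lid hook (black flat-sided handle, thin steel rod with an upturned tip) out of the tool tray, pass its tip sideways through the lifting ring on the lid, then raise the lid on the hook until it stands open at 60 degrees from shut, never swinging it up to 80 degrees or beyond. Finish while still holding the lid there on the hook, keeping still, since it falls shut by itself; leave the other tools in the tray and the timer, vial, wash bottle and crucible beside the work where they stand.

Things in the scene. Friction and masses are not known exactly. Their poses are not given: they have to be found in the camera images.
- lid_hook: Lid hook, 202 mm long, about 140 g, lying with its tip turned up. Origin: underside, mid-length; x from handle to tip, z the way the tip is turned. Handle: black, flat-sided, x -102 to -10 mm, 18 mm wide (y), z 0 to 20 mm. Rod: steel, 6 mm thick, axis at z = 10 mm, out to x = 100 mm, where it turns straight up to z = 25 mm. Centre of mass at about x = -35 mm, in the handle.
- hook_grip (a point): Centre of the hook's handle, 10 mm above its underside; axes as the hook's.
- hook_tip (a point): Point on the rod's axis line right below the turned-up tip: 100 mm ahead of the hook's origin, 156 mm ahead of hook_grip, 10 mm above the underside; axes as the hook's.
- furnace: Small furnace, fixed: white casing 180 x 180 mm, steel deck 137 mm above the worktop. Origin: centre of its underside; x from its front (control panel, robot side) to its back, y along the hinge, z up. The lid on the deck is 146 mm (x, from -72 mm) by 136 mm (y) by 20 mm, its top 158 mm above the worktop. The hinge axis runs along y at x = +80 mm, z = 143 mm.
- lid_ring (a point): Centre of the steel lifting ring standing on the lid near its front edge: 5 mm bar, 37 mm clear inside, 47 mm over all; its hole looks along the hinge, to the furnace's two sides. On the shut lid it is at x -52, y 0, z 182 mm of the furnace (132 mm in front of the hinge axis, 39 mm above it) and turns about that axis with the lid. Axes as the furnace's, turning with the lid.
- furnace_lid (a joint): Opening angle of the furnace lid in rad: 0 shut (start), growing as the front edge rises; stop at 1.75. Lid of about 0.45 kg, freely hinged: it falls shut whenever it is let go below about 1.4.
- tool_tray: Shallow stainless tray, fixed, 193 mm (x) by 253 mm (y), rim 18 mm high, floor 2 mm thick. The hook and two other tools lie in it side by side, about 48 mm apart, in any order, all about along its y; the hook's tip points to its +y end. Origin: centre of its underside.
- spatula: Slim green micro spatula, 167 x 9 x 8 mm, in the tray. Origin: centre of its underside.
- forceps: Steel dissecting forceps, 115 x 15 x 9 mm, in the tray. Origin: centre of its underside.
- timer: White bench timer, wedge 48 x 62 x 55 mm, stands on the worktop behind the tray. Origin: centre of its underside.
- vial: Screw-cap vial, 34 mm wide, 60 mm high, stands on the worktop behind the tray. Origin: centre of its underside.
- wash_bottle: White squeeze wash bottle with bent spout, 178 mm high, stands to the left of the furnace. Origin: centre of its underside.
- crucible: Empty white crucible, 40 mm wide, 34 mm high, on a flat grey slab (110 x 110 x 8 mm) to the left of the furnace. Origin: centre of its underside.

How it is judged:
By the outcome, as a careful person would: the job done as asked, in the order asked, and still so for the second after the job is handed in, while the arm keeps its last pose, push and grip.
It also fails if it takes over 54 s, if anything falls off the work surface, if the arm or the gripper's body presses on something with over 40 N, if the wrist force passes 120 N, or if a joint passes its speed limit or range.

### The arm

A 6-joint arm with a two-finger parallel gripper is mounted at the origin on a cart in front of the work surface, level with it; the furniture and walls round the work are solid. World frame = base frame: x ahead of the robot, y to its left, z up, the work surface at z = 0. Lengths are in m, angles in degrees, forces in N, time in s.
With the tool pointing down it reaches from about 0.35 to 0.875 m from the base axis. Payload 4.2 kg.
Tool frame: the origin (TCP) lies at the centre of the arm's flange, where the gripper is bolted on; the fingertips stand 173 mm ahead of it and the grasp point (between the pads) lies 155 mm ahead of it (env.nose_length is the distance from the TCP to the fingertips, in m); z points along the fingers, y is the line along which they close (so a half turn about z gives the same grasp; the last joint's range is limited). The gripper opens to 85 mm and grips with 20 to 120 N. Pads are 22 mm wide; open, the fingers measure 114 mm over their backs; the gripper's body (76 mm by 85 mm) begins 54 mm behind the grasp point. The pads swing forward as they close: fully open they stand 13 mm farther back than shut.
Start: joints at [84.374, 22.042, 0.453, 0, -68.411, -14.817], TCP at [0.218, 0.586, 0.405] pointing down, gripper open.
Joint ranges: [-179.83, 179.83], [-69.29, 118.12], [-61.27, 80.66], [-181.25, 117.63], [-171.15, -9.14], [-177.46, 177.46]. Speed limits (degrees/s): [159.86, 159.86, 180, 180, 180, 180].

### API

Orientations are given as a 3x3 rotation matrix whose columns are the frame's x, y, z axes.
In Python, from rig import env, grab_frame gives the robot as it stands.
- The arm moves only by the tool step_arm, never from a script. Its argument "plan" is a list of rows, each a list of 7 numbers: the shift along the tool's x, y, z in cm, then the turn, a rotation vector about the tool's x, y, z in degrees, then the gripper's target within -1 to 1 (fully open at 1, half-way at 0, shut at -1). A call has 1 to 10 rows; each row is the pose to reach, as a shift and turn from the pose commanded when the call began, along the tool's axes at that moment; what a row does not reach only later rows make up. A row lasts 1/8 s, in which the tool goes at most 62.5 mm and 10.7 degrees, less where a joint would pass 70% of its speed; a pose out of reach is approached as far as the arm can. A call with a gripper value outside its range is refused whole. The fingers move at their own pace and stop on an object; the grip force is fixed at half the most. Time passes only in rows, so rows that repeat a pose let the fingers close. It gives the time, the measured TCP pose, the force, the opening and the grip force at its end, in the units of the state.
- env.get_state(): the state, without advancing time (a new reading comes with each control period).
- grab_frame(name): name is "scene" or "top" or "wrist"; returns a dict with "frame" (400x640x3 uint8, blue, green, red), "camera_matrix" (3x3 intrinsics, pixels), "distortion" ([k1, k2, p1, p2, k3] as OpenCV has them; the pictures are not rectified), "R" (3x3) and "t" (3): a world point X has camera coordinates R X + t; the wrist camera has in their place "T_tool_cam" (4x4, takes a point from camera to tool coordinates, whose origin is the TCP and whose axes are the flange's). Camera axes: x right, y down, z forward; pixel columns grow to the right and rows downward; lengths in m; the calibration is good to about 2 mm. A picture is of the moment at which its call begins: read the wrist's pose just before it. There is no depth.
- env.close_job(): hands the job in; it is judged then, once.
The state is a dict: "t": time; "joint_positions": joint angles; "qd": joint speeds; "tau": joint torques, N m; "ee_pos": TCP position; "eef_rot": TCP orientation; "contact_force": force on the tool from outside, world axes, zero at the start; "wrist_torque": the same for the moment, N m; "opening": finger opening in m; "grasp_force": force on a finger pad.
Only numpy, scipy, OpenCV 4.12 (cv2) and the standard library are available. Lean on these libraries where they do the work, as an engineer would, in place of code of your own. Each camera call takes 0.05 s, during which the arm holds its last target. There are 200 camera calls.

## Working session

There is one attempt and no reset: what is moved stays moved. The work goes in short steps, Python scripts to look and compute and a tool call to move; the robot and the scene stay as the last step left them, time stands still between calls to the robot, and variables do not carry over. Pictures are saved under pics/ and viewed, at most 12 in all, crops included, and the job is handed in when it is done.

Besides the shell and the picture viewer there is one more tool, called by a JSON object that holds its "name" and its "arguments". step_arm: Moves the arm, as the interface text tells. Its arguments: {"type":"object","properties":{"plan":{"type":"array","items":{"type":"array","items":{"type":"number"}}}},"required":["plan"]}

```bash
mkdir -p pics; ls; python3 - <<'E'
from rig import env, grab_frame
import cv2,pickle
s=env.get_state();print({k:s[k] for k in('t','ee_pos','eef_rot','opening','contact_force')})
for n in("scene","top"):
    f=grab_frame(n);cv2.imwrite(f"pics/{n}0.png",f["frame"]);pickle.dump(f,open(f"{n}0.pkl","wb"))
    print(n,f["camera_matrix"],f["distortion"],f["R"],f["t"])
E
```

```text
pics
{'t': 0.0, 'ee_pos': array([0.21817473, 0.58545289, 0.40363095]), 'eef_rot': array([[ 9.36960521e-01, -3.49434531e-01, -7.01050881e-04],
       [-3.49435228e-01, -9.36958239e-01, -2.06864535e-03],
       [ 6.60007193e-05,  2.18321090e-03, -9.99997615e-01]]), 'opening': 0.08547615569622626, 'contact_force': array([ 0.68625417, -0.06458989,  0.05185728])}
scene [[366.185851     0.         322.19855464]
 [  0.         366.185851   203.92805317]
 [  0.           0.           1.        ]] [0.00862141 0.         0.         0.         0.        ] [[ 0.56815638 -0.82288683 -0.00745607]
 [-0.36481344 -0.24374065 -0.89861095]
 [ 0.73763777  0.51327162 -0.43868298]] [-0.2668104   0.3233485   0.71878358]
top [[380.34156929   0.         319.75444458]
 [  0.         380.34156929 197.26629948]
 [  0.           0.           1.        ]] [-0.09240698  0.          0.          0.          0.        ] [[-7.90201152e-04 -9.99998364e-01  1.62743530e-03]
 [-9.81833067e-01  4.67046761e-04 -1.89746174e-01]
 [ 1.89745104e-01 -1.74780744e-03 -9.81831829e-01]] [0.06863763 0.54859895 1.3271288 ]
```

View pics/top0.png

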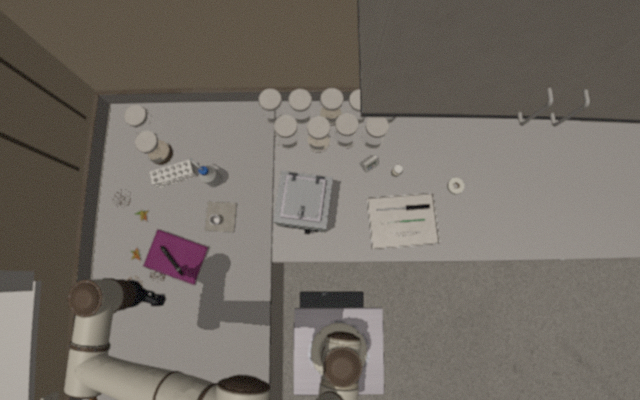

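View pics/scene0.png

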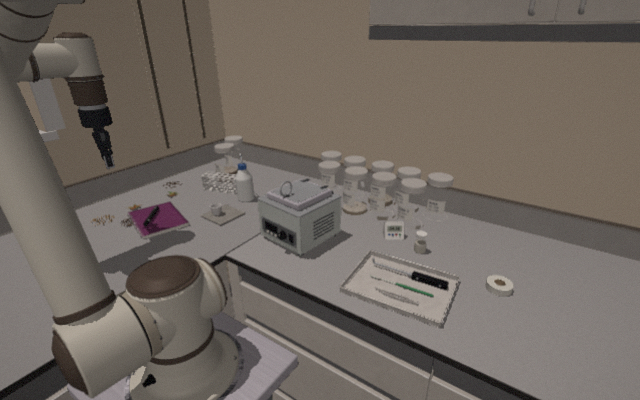

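The top view shows the furnace at about (307,203) with its ring near (303,211). The tray is at (402,221), and the hook is its back tool: handle at (417,207), tip at the left near (376,209). I'll zoom in to measure.

```bash
python3 - <<'E'
import cv2
a=cv2.imread("pics/top0.png")[160:260,265:445];cv2.imwrite("pics/top0c.png",cv2.resize(a,None,fx=4.4,fy=4.4,interpolation=cv2.INTER_CUBIC))
a=cv2.imread("pics/scene0.png")[170:330,250:470];cv2.imwrite("pics/scene0c.png",cv2.resize(a,None,fx=3.6,fy=3.6,interpolation=cv2.INTER_CUBIC))
E
```

```text
(no output)
```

View pics/top0c.png

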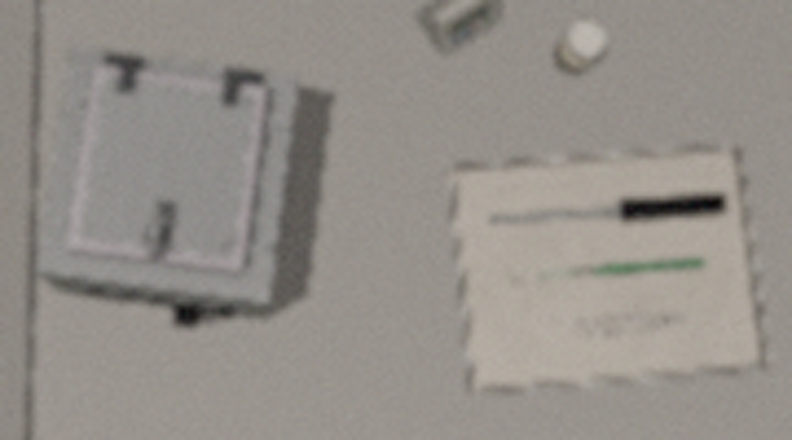

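View pics/scene0c.png

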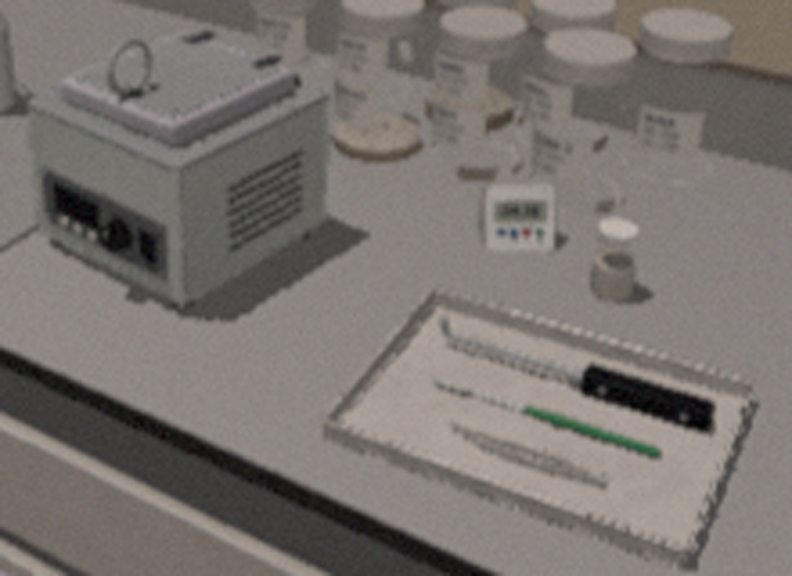

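Lid top corners in the top crop are (100,68), (268,88), (240,268) and (70,245). The hook handle runs from (724,204) to (622,209) with its tip at (490,217). In the scene crop the ring centre is (130,68), the hook tip base (452,343) and the handle end (713,413).

```bash
cat > h.py <<'E'
import numpy as np,cv2,pickle
from scipy.optimize import least_squares
F={n:pickle.load(open(f"{n}0.pkl","rb")) for n in("top","scene")}
def px(n,c):
    c=np.array(c,float).reshape(-1,2); return c/4.4+[265,160] if n=="top" else c/3.6+[250,170]
def plane(n,c,z):
    f=F[n];p=cv2.undistortPoints(px(n,c)[:,None],f["camera_matrix"],np.array(f["distortion"]))[:,0]
    d=np.c_[p,np.ones(len(p))]@f["R"];o=-f["R"].T@f["t"]
    return o+d*((z-o[2])/d[:,2])[:,None]
def proj(n,X):
    f=F[n];return cv2.projectPoints(np.array(X,float).reshape(-1,3),cv2.Rodrigues(f["R"])[0],f["t"],f["camera_matrix"],np.array(f["distortion"]))[0][:,0]
def fit(obs,g):
    def r(p):
        c,s=np.cos(p[2]),np.sin(p[2]);R=np.array([[c,-s,0],[s,c,0],[0,0,1]])
        return np.concatenate([(proj(n,R@np.array(L)+[p[0],p[1],0])-px(n,u)).ravel() for n,L,u in obs])
    s=least_squares(r,g,loss="soft_l1");return s.x,r(s.x).reshape(-1,2).round(1)
E
python3 - <<'E'
from h import *
o=[("top",(.074,.068,.158),(100,68)),("top",(.074,-.068,.158),(268,88)),("top",(-.072,-.068,.158),(240,268)),("top",(-.072,.068,.158),(70,245)),
("scene",(-.052,0,.182),(130,68)),("scene",(-.072,-.068,.158),(175,128)),("scene",(.074,-.068,.158),(300,78)),("scene",(-.072,.068,.158),(63,88)),("scene",(-.09,-.09,0),(185,305))]
for s in (o,o[:4],o[4:]):
    p,r=fit(s,[.6,.05,0]);print("furn",p[:2].round(4),np.degrees(p[2]),r.tolist())
o=[("top",(-.102,0,.022),(724,204)),("top",(-.010,0,.022),(622,209)),("top",(.103,0,.02),(490,217)),
("scene",(.1,0,.027),(445,322)),("scene",(.1,0,.012),(450,340)),("scene",(-.102,-.009,.022),(713,408)),("scene",(-.01,0,.012),(583,380))]
for s in (o,o[:3],o[3:]):
    p,r=fit(s,[.5,-.25,1.57]);print("hook",p[:2].round(4),np.degrees(p[2]),r.tolist())
print("tray",plane("top",[(455,165),(738,150),(765,370),(472,390)],.018).round(3).tolist())
print("timer,vial",plane("top",[(450,45),(575,65)],.0).round(3).tolist(),"cruc/wash",plane("top",[((217-265)*4.4,(219-160)*4.4),((208-265)*4.4,(178-160)*4.4)],.0).round(3).tolist())
E
```

```text
furn [0.5267 0.1203] -7.652279362152368 [[-0.3, -1.6], [1.4, -1.0], [2.0, 0.7], [0.0, 0.5], [0.4, -0.4], [-0.3, -0.4], [-0.4, -2.5], [-1.1, -2.6], [-0.2, 3.9]]
furn [0.5259 0.123 ] -8.348503895388802 [[-0.8, -1.6], [0.8, -0.5], [0.9, 1.2], [-1.0, 0.5]]
furn [0.5245 0.1169] -8.112364433314369 [[0.7, 0.0], [-0.1, 0.2], [0.1, -1.9], [-0.7, -2.2], [-0.1, 4.7]]
hook [ 0.5129 -0.2452] 92.73928434040604 [[1.8, 0.5], [0.6, 0.6], [0.3, 0.4], [-0.0, -1.3], [-1.7, -1.8], [0.8, -1.3], [-0.2, -0.2]]
hook [ 0.5148 -0.2422] 93.04445351461042 [[0.9, -0.1], [-0.2, 0.1], [-0.5, 0.0]]
hook [ 0.5088 -0.2475] 92.56252565606988 [[0.1, -0.4], [-1.6, -0.8], [1.1, -0.1], [-0.0, 1.0]]
tray [[0.554, -0.113, 0.018], [0.567, -0.356, 0.018], [0.38, -0.369, 0.018], [0.365, -0.123, 0.018]]
timer,vial [[0.664, -0.114, 0.0], [0.646, -0.223, 0.0]] cruc/wash [[0.476, 0.454, 0.0], [0.634, 0.497, 0.0]]
```

```bash
cat > mv.py <<'E'
import numpy as np
from scipy.spatial.transform import Rotation as Ro
from rig import env,grab_frame
def Rdown(yaw):  # tool x at yaw (deg), tool z down
    return Ro.from_euler("z",yaw,degrees=True).as_matrix()@np.diag([1,-1,-1.])
def go(P,yaw,frm=None):
    s=env.get_state();p,R=(s["ee_pos"],s["eef_rot"]) if frm is None else frm
    return (R.T@(np.array(P)-p)*100).round(2).tolist()+np.degrees(Ro.from_matrix(R.T@Rdown(yaw)).as_rotvec()).round(2).tolist()
E
python3 - <<'E'
from mv import *
print(go((.514,-.29,.36),-87.2)); print(grab_frame("wrist")["T_tool_cam"].round(3),env.get_state()["t"])
E
```

```text
[58.31, 71.69, 4.52, 0.1, -0.07, 66.75]
[[ 0.002 -0.963 -0.268  0.068]
 [ 1.     0.002  0.001 -0.001]
 [-0.    -0.268  0.963  0.033]
 [ 0.     0.     0.     1.   ]] 0.15
```

{"name": "step_arm", "arguments": {"plan": [[58.3, 71.7, 0, 0, 0, 66.7, -0.06], [58.3, 71.7, 0, 0, 0, 66.7, -0.06], [58.3, 71.7, 0, 0, 0, 66.7, -0.06], [58.3, 71.7, 0, 0, 0, 66.7, -0.06], [58.3, 71.7, 0, 0, 0, 66.7, -0.06], [58.3, 71.7, 0, 0, 0, 66.7, -0.06], [58.3, 71.7, 0, 0, 0, 66.7, -0.06], [58.3, 71.7, 0, 0, 0, 66.7, -0.06], [58.3, 71.7, 0, 0, 0, 66.7, -0.06], [58.3, 71.7, 0, 0, 0, 66.7, -0.06]]}}

```text
t: 1.4
ee_pos: [0.4184, -0.0085, 0.405]
eef_rot: [[0.05, -0.999, 0.001], [-0.999, -0.05, 0.0], [-0.0, -0.001, -1.0]]
contact_force: [1.4, 0.9, -0.2]
opening: 0.0402
grasp_force: 0.0
```

```bash
python3 - <<'E'
from mv import *
print(go((.514,-.29,.36),-87.2),env.get_state()["ee_pos"])
E
```

```text
[28.6, -8.13, 4.5, -0.06, 0.02, 0.08] [ 0.41837548 -0.00851634  0.4049956 ]
```

{"name": "step_arm", "arguments": {"plan": [[28.6, -8.1, 4.5, 0, 0, 0, -0.06], [28.6, -8.1, 4.5, 0, 0, 0, -0.06], [28.6, -8.1, 4.5, 0, 0, 0, -0.06], [28.6, -8.1, 4.5, 0, 0, 0, -0.06], [28.6, -8.1, 4.5, 0, 0, 0, -0.06], [28.6, -8.1, 4.5, 0, 0, 0, -0.06], [28.6, -8.1, 4.5, 0, 0, 0, -0.06]]}}

```text
t: 2.28
ee_pos: [0.5132, -0.2881, 0.3591]
eef_rot: [[0.049, -0.999, -0.001], [-0.999, -0.049, 0.001], [-0.001, 0.001, -1.0]]
contact_force: [-0.7, 0.1, 0.9]
opening: 0.0404
grasp_force: 0.0
```

```bash
python3 - <<'E'
from mv import *
import cv2,pickle
s=env.get_state();f=grab_frame("wrist");f["p"]=s["ee_pos"];f["Rt"]=s["eef_rot"];pickle.dump(f,open("w1.pkl","wb"));cv2.imwrite("pics/w1.png",f["frame"])
print(s["ee_pos"],s["t"],f["camera_matrix"],f["distortion"])
E
```

```text
[ 0.51323449 -0.2881046   0.35914969] 2.275 [[294.29765876   0.         316.93959405]
 [  0.         294.29765876 192.56050319]
 [  0.           0.           1.        ]] [-0.0250484  0.         0.         0.         0.       ]
```

View pics/w1.png

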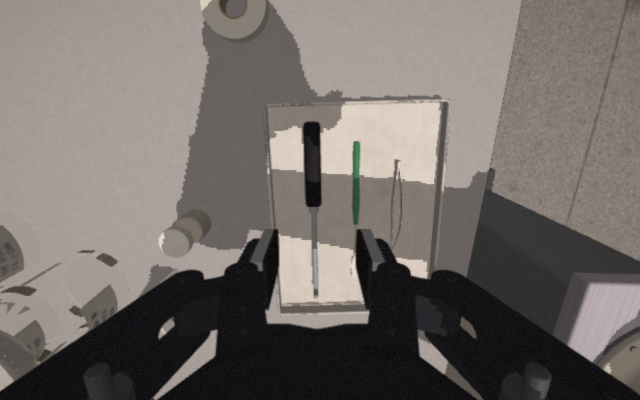

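The wrist view shows the hook handle from (312,122) to (313.5,207), and the rod ending at the tip (316,295).

```bash
cat > wr.py <<'E'
import numpy as np,cv2
def wplane(f,uv,n,d):
    """intersect pixel rays with plane n.X=d (world)"""
    T=f["T_tool_cam"];Rc=f["Rt"]@T[:3,:3];o=f["p"]+f["Rt"]@T[:3,3]
    p=cv2.undistortPoints(np.array(uv,float)[:,None],f["camera_matrix"],np.array(f["distortion"]))[:,0]
    D=np.c_[p,np.ones(len(p))]@Rc.T
    return o+D*((d-o@n)/(D@n))[:,None]
E
python3 - <<'E'
import pickle
from wr import *
f=pickle.load(open("w1.pkl","rb"))
for uv,z in (([312.3,122],[313.7,207]),.022),(([315,215],[316,290]),.012),([[316,296]],.027):
    print(wplane(f,uv,np.array([0,0,1.]),z).round(4).tolist())
E
```

```text
[[0.5209, -0.344, 0.022], [0.5152, -0.254, 0.022]]
[[0.5132, -0.2412, 0.012], [0.5072, -0.1437, 0.012]]
[[0.5072, -0.1457, 0.027]]
```

```bash
python3 - <<'E'
from mv import *
print(go((.517,-.288,.177),-86))
E
```

```text
[0.07, -0.38, 18.27, 0.02, 0.02, -1.12]
```

{"name": "step_arm", "arguments": {"plan": [[0, -0.4, 4, 0, 0, -1.1, -0.06], [0, -0.4, 9, 0, 0, -1.1, -0.06], [0, -0.4, 14, 0, 0, -1.1, -0.06], [0, -0.4, 16, 0, 0, -1.1, -0.06], [0, -0.4, 17.2, 0, 0, -1.1, -0.06], [0, -0.4, 17.7, 0, 0, -1.1, -0.06], [0, -0.4, 18.0, 0, 0, -1.1, -0.06], [0, -0.4, 18.0, 0, 0, -1.1, -0.06]]}}

```text
t: 3.32
ee_pos: [0.5177, -0.2879, 0.1805]
eef_rot: [[0.069, -0.998, 0.001], [-0.998, -0.069, -0.0], [0.0, -0.001, -1.0]]
contact_force: [0.0, -0.6, 0.0]
opening: 0.0399
grasp_force: 0.0
```

{"name": "step_arm", "arguments": {"plan": [[0, 0, 0.3, 0, 0, 0, -0.06], [0, 0, 0.3, 0, 0, 0, -1], [0, 0, 0.3, 0, 0, 0, -1], [0, 0, 0.3, 0, 0, 0, -1], [0, 0, 0.3, 0, 0, 0, -1], [0, 0, 0.3, 0, 0, 0, -1], [0, 0, 0.3, 0, 0, 0, -1]]}}

```text
t: 4.2
ee_pos: [0.5176, -0.2879, 0.177]
eef_rot: [[0.069, -0.998, 0.0], [-0.998, -0.069, -0.0], [0.0, -0.0, -1.0]]
contact_force: [-1.0, 0.8, 3.3]
opening: 0.0163
grasp_force: 61.0
```

{"name": "step_arm", "arguments": {"plan": [[0, 0, -1, 0, 0, 0, -1], [0, 0, -3, 0, 0, 0, -1], [0, 0, -6, 0, 0, 0, -1], [0, 0, -10, 0, 0, 0, -1], [0, 0, -15, 0, 0, 0, -1], [0, 0, -20, 0, 0, 0, -1], [0, 0, -26, 0, 0, 0, -1], [0, 0, -32, 0, 0, 0, -1], [0, 0, -32, 0, 0, 0, -1]]}}

```text
t: 5.32
ee_pos: [0.5171, -0.288, 0.5032]
eef_rot: [[0.069, -0.998, 0.011], [-0.998, -0.069, -0.004], [0.005, -0.011, -1.0]]
contact_force: [-0.7, -0.4, -2.8]
opening: 0.0166
grasp_force: 60.5
```

```bash
python3 - <<'E'
from mv import *
s=env.get_state();print(go((.36,.12,.5),-98),s["t"],s["ee_pos"],s["opening"],s["contact_force"])
E
```

```text
[-41.79, 12.85, -0.04, -0.67, -0.22, 11.97] 5.325 [ 0.51713068 -0.28800259  0.50316037] 0.016596618645653753 [-0.67428816 -0.35300302 -2.83043125]
```

{"name": "step_arm", "arguments": {"plan": [[-2, 0.6, 0, 0, 0, 4, -1], [-6, 2, 0, 0, 0, 8, -1], [-11, 3.5, 0, 0, 0, 12, -1], [-16.5, 5, 0, 0, 0, 12, -1], [-22, 7, 0, 0, 0, 12, -1], [-27.5, 8.5, 0, 0, 0, 12, -1], [-33, 10, 0, 0, 0, 12, -1], [-38, 11.5, 0, 0, 0, 12, -1], [-41.5, 12.8, 0, 0, 0, 12, -1], [-41.8, 12.8, 0, 0, 0, 12, -1]]}}

```text
t: 6.58
ee_pos: [0.3597, 0.1216, 0.4957]
eef_rot: [[-0.136, -0.991, -0.002], [-0.991, 0.136, -0.001], [0.001, 0.002, -1.0]]
contact_force: [0.3, 0.4, -1.2]
opening: 0.0168
grasp_force: 60.4
```

```bash
python3 - <<'E'
from mv import *
import cv2,pickle
s=env.get_state();f=grab_frame("wrist");f["p"]=s["ee_pos"];f["Rt"]=s["eef_rot"];pickle.dump(f,open("w2.pkl","wb"));cv2.imwrite("pics/w2.png",cv2.resize(f["frame"],None,fx=1.25,fy=1.25,interpolation=cv2.INTER_CUBIC))
print(s["ee_pos"],s["t"],s["qd"].round(2),s["eef_rot"].round(3).tolist())
E
```

```text
[0.3597052  0.12157051 0.49565255] 6.575 [ 0.08  1.27  1.13  0.71 -0.17 -1.63] [[-0.136, -0.991, -0.002], [-0.991, 0.136, -0.001], [0.001, 0.002, -1.0]]
```

View pics/w2.png

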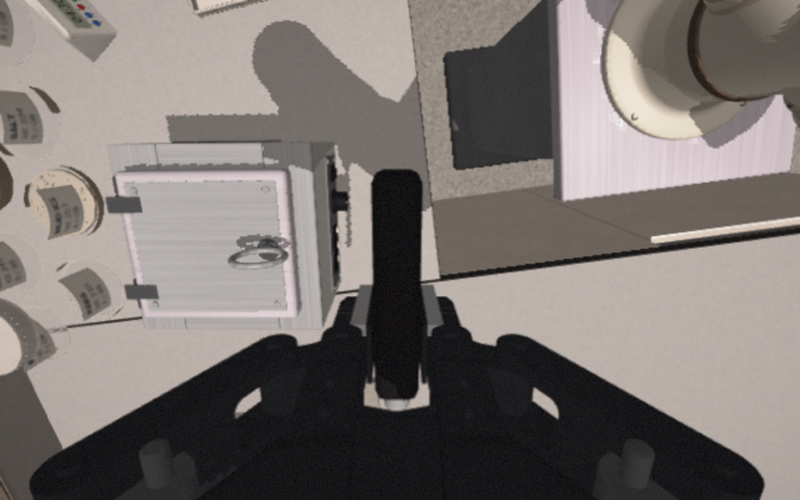

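The wrist view (×1.25) shows the lid's corners at about (115,171), (288,169), (300,318) and (132,318). The ring outline runs from (228,258) to (289,245), centred near (258,252).

```bash
python3 - <<'E'
import pickle
from wr import *
from scipy.optimize import least_squares
f=pickle.load(open("w2.pkl","rb"))
uv=np.array([(115,171),(288,169),(300,318),(132,318),(258.5,251.5)])/1.25
L=np.array([(.074,-.068,.158),(-.072,-.068,.158),(-.072,.068,.158),(.074,.068,.158),(-.052,0,.182)])
T=f["T_tool_cam"];Rc=f["Rt"]@T[:3,:3];o=f["p"]+f["Rt"]@T[:3,3]
def r(p):
    c,s=np.cos(p[2]),np.sin(p[2]);W=L@np.array([[c,-s,0],[s,c,0],[0,0,1]]).T+[p[0],p[1],0]
    return (cv2.projectPoints(W,cv2.Rodrigues(Rc.T)[0],-Rc.T@o,f["camera_matrix"],np.array(f["distortion"]))[0][:,0]-uv).ravel()
s=least_squares(r,[.525,.12,-.14]);p=s.x;print(p[:2].round(4),np.degrees(p[2]),s.fun.reshape(-1,2).round(2).tolist())
z=np.array([0,0,1.])
print("lid",wplane(f,uv[:4],z,.158).round(4).tolist(),"ring",wplane(f,uv[4:],z,.182).round(4).tolist())
c,sn=np.cos(p[2]),np.sin(p[2]);print("ring from fit",p[0]-.052*c,p[1]-.052*sn)
E
```

```text
[0.5235 0.1226] -8.422026857518466 [[-2.73, -3.12], [-0.96, -0.52], [-2.61, 0.8], [6.24, -1.21], [0.49, 3.78]]
lid [[0.5849, 0.048, 0.158], [0.4414, 0.0665, 0.158], [0.459, 0.1998, 0.158], [0.6145, 0.1796, 0.158]] ring [[0.4716, 0.1263, 0.182]]
ring from fit 0.47205465773458705 0.1302369845821875
```

```bash
python3 - <<'E'
from mv import *
s=env.get_state();print(go((.4377,-.1252,.4957),-97.7),s["t"],s["ee_pos"]); print(go((.4377,-.1252,.341),-97.7))
E
```

```text
[23.33, -11.05, 0.01, 0.1, -0.06, -0.18] 6.625 [0.3602488  0.1210722  0.49575517]
[23.32, -11.08, 15.48, 0.1, -0.06, -0.18]
```

{"name": "step_arm", "arguments": {"plan": [[3, -1, 0, 0, 0, -0.2, -1], [8, -4, 0, 0, 0, -0.2, -1], [13, -6, 0, 0, 0, -0.2, -1], [18, -8.5, 0, 0, 0, -0.2, -1], [22, -10.5, 2, 0, 0, -0.2, -1], [23.3, -11, 6, 0, 0, -0.2, -1], [23.3, -11, 10, 0, 0, -0.2, -1], [23.3, -11, 13, 0, 0, -0.2, -1], [23.3, -11, 15, 0, 0, -0.2, -1], [23.3, -11, 15.5, 0, 0, -0.2, -1]]}}

```text
t: 7.88
ee_pos: [0.4365, -0.1269, 0.3399]
eef_rot: [[-0.138, -0.99, -0.005], [-0.99, 0.138, -0.0], [0.001, 0.004, -1.0]]
contact_force: [-0.0, 0.6, -0.2]
opening: 0.017
grasp_force: 60.5
```

{"name": "step_arm", "arguments": {"plan": [[0, 0, 0, 0, 0, 0, -1], [0, 0, 0, 0, 0, 0, -1]]}}

```text
t: 8.12
ee_pos: [0.4375, -0.1261, 0.3426]
eef_rot: [[-0.137, -0.991, 0.002], [-0.991, 0.137, -0.0], [-0.0, -0.002, -1.0]]
contact_force: [0.9, 0.2, -1.5]
opening: 0.0163
grasp_force: 60.5
```

```bash
python3 - <<'E'
from mv import *
import cv2,pickle
s=env.get_state();print(s["ee_pos"],s["t"],s["eef_rot"].round(3).tolist(),s["opening"])
f=grab_frame("scene");a=cv2.resize(f["frame"][150:250,240:350],None,fx=4,fy=4,interpolation=cv2.INTER_CUBIC)
g=grab_frame("top");b=cv2.resize(g["frame"][170:240,270:370],None,fx=4,fy=4,interpolation=cv2.INTER_CUBIC)
b=cv2.copyMakeBorder(b,0,400-280,0,0,0) ; cv2.imwrite("pics/s2.png",np.hstack([a[:,:400],b]))
E
```

```text
[ 0.43753192 -0.12607149  0.34260654] 8.125 [[-0.137, -0.991, 0.002], [-0.991, 0.137, -0.0], [-0.0, -0.002, -1.0]] 0.016344211015833242
```

View pics/s2.png

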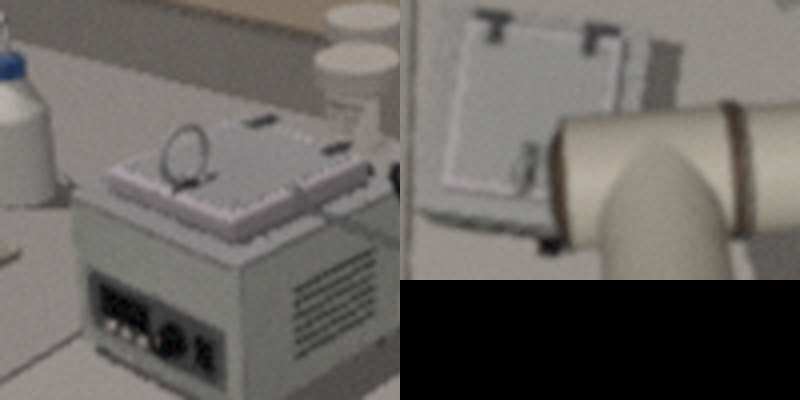

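The scene crop (×4, offset 240,150) shows the upturned hook tip near (300,185–207) and the ring centre near (185,154). I'll compare both with predictions.

```bash
python3 - <<'E'
from h import *
from mv import *
s=env.get_state();p,R=s["ee_pos"],s["eef_rot"]
w=lambda t:p+R@np.array(t)
B,Tp=w((-.146,0,.165)),w((-.146,0,.150))
print("tip",B.round(4),Tp.round(4),((proj("scene",[B,Tp])-[240,150])*4).round(0).tolist())
yh=np.array([.134,.991,0]);
C=np.array([.472,.1285,.182]);ang=np.linspace(0,2*np.pi,8,endpoint=False);xh=np.array([.991,-.134,0])
ring=[C+.021*(np.cos(a)*xh+np.sin(a)*np.array([0,0,1])) for a in ang]
q=(proj("scene",[C]+ring)-[240,150])*4
print("ring c",q[0].round(0),"ext",q[1:].min(0).round(0),q[1:].max(0).round(0))
E
```

```text
tip [0.4577 0.0188 0.1776] [0.4577 0.0188 0.1926] [[294.0, 204.0], [293.0, 184.0]]
ring c [182. 155.] ext [160. 128.] [203. 181.]
```

{"name": "step_arm", "arguments": {"plan": [[-2, 0, 0.1, 0, 0, 0, -1], [-4, 0, 0.1, 0, 0, 0, -1], [-6, 0, 0.1, 0, 0, 0, -1], [-7.5, 0, 0.1, 0, 0, 0, -1], [-9, 0, 0.1, 0, 0, 0, -1], [-10.2, 0, 0.1, 0, 0, 0, -1], [-11.2, 0, 0.1, 0, 0, 0, -1], [-12.2, 0, 0.1, 0, 0, 0, -1], [-13, 0, 0.1, 0, 0, 0, -1], [-13, 0, 0.1, 0, 0, 0, -1]]}}

```text
t: 9.48
ee_pos: [0.4551, 0.0034, 0.3407]
eef_rot: [[-0.136, -0.991, -0.0], [-0.991, 0.136, -0.0], [0.0, 0.0, -1.0]]
contact_force: [0.2, 0.6, -0.8]
opening: 0.0168
grasp_force: 60.5
```

```bash
python3 - <<'E'
from mv import *
import cv2,pickle
s=env.get_state();print(s["ee_pos"],s["t"],s["contact_force"],s["opening"])
p,R=s["ee_pos"],s["eef_rot"]
B=p+R@np.array((-.146,0,.165));C=np.array([.472,.1285,.182]);d=B-C
print("tip rel ring: x,y,z",d[0]*.991-d[1]*.134,d[0]*.134+d[1]*.991,d[2])
f=grab_frame("scene");cv2.imwrite("pics/s3.png",cv2.resize(f["frame"][160:220,260:340],None,fx=8,fy=8,interpolation=cv2.INTER_CUBIC))
E
```

```text
[0.45513556 0.00341946 0.34069074] 9.475 [ 0.16096988  0.57977729 -0.76718099] 0.016800058278956795
tip rel ring: x,y,z 0.0002973461262168256 0.019783624508363972 -0.0063129890826520985
```

View pics/s3.png

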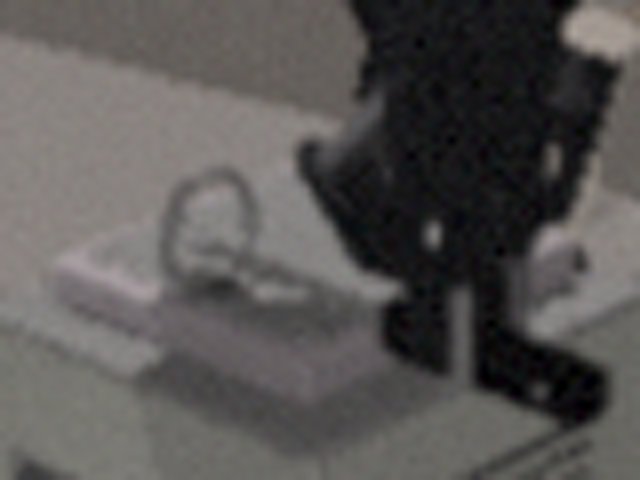

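The rod passes through the ring opening: the ring is centred at (208,235) and the rod runs from (385,310) to about (190,245). There is no contact force. I'll work out the lift arc next.

```bash
python3 - <<'E'
import numpy as np
r=np.hypot(132,39);p0=np.arctan2(39,-132)
for th in range(0,65,5):
    p=p0-np.radians(th);c=r*np.array([np.cos(p),np.sin(p)])-[-132,39]+15.5*np.array([np.sin(p),-np.cos(p)])
    print(th,"tool y %.2f z %.2f cm"%(-(c[0]-0.3)/10,-(c[1]+6.3)/10))
E
```

```text
0 tool y -0.41 z -2.12 cm
5 tool y -0.93 z -3.21 cm
10 tool y -1.54 z -4.25 cm
15 tool y -2.24 z -5.24 cm
20 tool y -3.02 z -6.16 cm
25 tool y -3.88 z -7.00 cm
30 tool y -4.81 z -7.78 cm
35 tool y -5.81 z -8.46 cm
40 tool y -6.86 z -9.06 cm
45 tool y -7.96 z -9.56 cm
50 tool y -9.09 z -9.97 cm
55 tool y -10.26 z -10.27 cm
60 tool y -11.45 z -10.47 cm
```

{"name": "step_arm", "arguments": {"plan": [[-0.3, 0, 0, 0, 0, 0, -1], [-0.3, -0.2, -0.7, 0, 0, 0, -1], [-0.3, -0.3, -1.4, 0, 0, 0, -1], [-0.3, -0.4, -1.9, 0, 0, 0, -1], [-0.3, -0.5, -2.3, 0, 0, 0, -1], [-0.3, -0.7, -2.7, 0, 0, 0, -1], [-0.3, -0.9, -3.2, 0, 0, 0, -1], [-0.3, -1.2, -3.7, 0, 0, 0, -1], [-0.3, -1.5, -4.2, 0, 0, 0, -1], [-0.3, -1.5, -4.2, 0, 0, 0, -1]]}}

```text
t: 10.78
ee_pos: [0.4705, 0.0038, 0.3831]
eef_rot: [[-0.136, -0.991, 0.0], [-0.991, 0.136, 0.0], [-0.0, -0.0, -1.0]]
contact_force: [0.4, 0.7, -4.2]
opening: 0.0169
grasp_force: 60.0
```

```bash
python3 - <<'E'
from mv import *
import cv2,pickle
s=env.get_state();print(s["ee_pos"],s["t"],s["contact_force"],s["wrist_torque"],s["opening"])
f=grab_frame("scene");cv2.imwrite("pics/s4.png",cv2.resize(f["frame"][130:230,250:360],None,fx=5,fy=5,interpolation=cv2.INTER_CUBIC))
E
```

```text
[0.47054694 0.00384787 0.38305387] 10.775 [ 0.42840796  0.65867692 -4.23359764] [-0.23849182  0.07535025  0.03580138] 0.016934860426322706
```

View pics/s4.png

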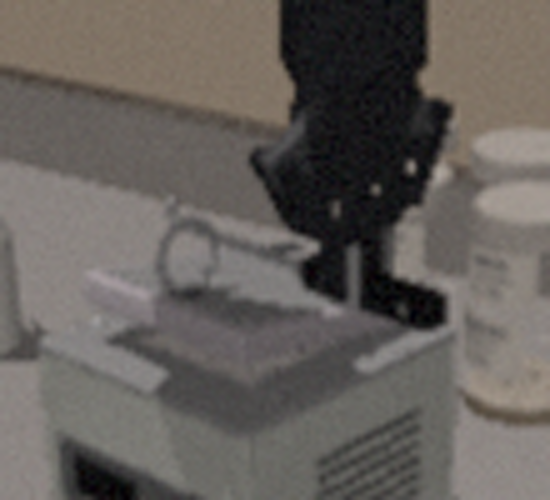

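The lid is up about 10°. The tip is visible beyond the ring at (172,205), with the rod through it. I'll continue along the arc to about 50°.

{"name": "step_arm", "arguments": {"plan": [[0, -0.3, -0.5, 0, 0, 0, -1], [0, -0.7, -1.0, 0, 0, 0, -1], [0, -1.5, -1.9, 0, 0, 0, -1], [0, -2.3, -2.7, 0, 0, 0, -1], [0, -3.3, -3.5, 0, 0, 0, -1], [0, -4.3, -4.2, 0, 0, 0, -1], [0, -5.3, -4.8, 0, 0, 0, -1], [0, -6.4, -5.3, 0, 0, 0, -1], [0, -7.0, -5.6, 0, 0, 0, -1], [0, -7.6, -5.8, 0, 0, 0, -1]]}}

```text
t: 12.08
ee_pos: [0.546, -0.0065, 0.4408]
eef_rot: [[-0.136, -0.991, -0.0], [-0.991, 0.136, 0.0], [-0.0, 0.0, -1.0]]
contact_force: [-1.3, 1.3, -2.5]
opening: 0.0167
grasp_force: 60.2
```

{"name": "step_arm", "arguments": {"plan": [[0, -0.6, -0.1, 0, 0, 0, -1], [0, -0.6, -0.1, 0, 0, 0, -1], [0, -0.6, -0.1, 0, 0, 0, -1]]}}

```text
t: 12.45
ee_pos: [0.5514, -0.0072, 0.4418]
eef_rot: [[-0.136, -0.991, 0.0], [-0.991, 0.136, 0.0], [-0.0, -0.0, -1.0]]
contact_force: [-1.5, 1.2, -2.1]
opening: 0.0167
grasp_force: 60.4
```

```bash
python3 - <<'E'
from mv import *
import cv2,pickle
s=env.get_state();print(s["ee_pos"],s["t"],s["contact_force"],s["wrist_torque"],s["eef_rot"].round(3).tolist())
B=s["ee_pos"]+s["eef_rot"]@np.array((-.146,0,.165));C=np.array([.472,.1285,.182]);d=B-C
print("tip rel ring: x,y,z",d[0]*.991-d[1]*.134,d[0]*.134+d[1]*.991,d[2])
f=grab_frame("scene");pickle.dump(f,open("s5.pkl","wb"));cv2.imwrite("pics/s5.png",cv2.resize(f["frame"][110:230,250:370],None,fx=5,fy=5,interpolation=cv2.INTER_CUBIC))
E
```

```text
[ 0.55141591 -0.00724058  0.44179328] 12.45 [-1.50679752  1.15102945 -2.12893059] [0.15458203 0.3510328  0.19149002] [[-0.136, -0.991, 0.0], [-0.991, 0.136, 0.0], [-0.0, -0.0, -1.0]]
tip rel ring: x,y,z 0.09726834796582663 0.022168595754320168 0.09483184392192867
```

View pics/s5.png

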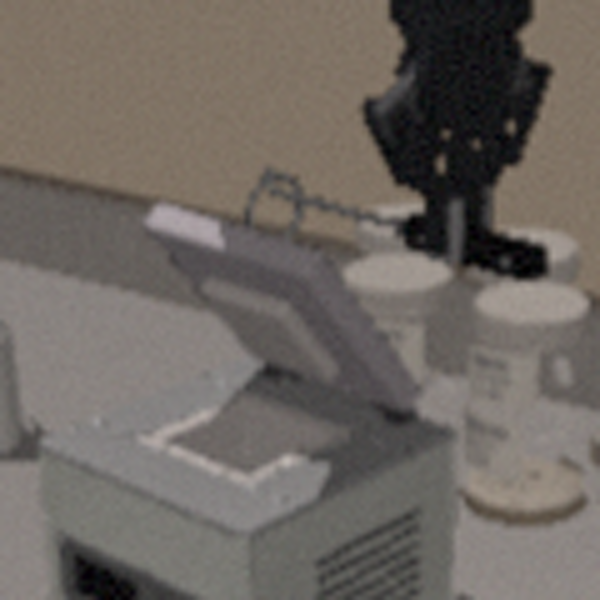

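The lid is well up and the ring hangs on the rod. The lid's front-left corners are near (147,222) and (166,206), and the ring spans columns 247–302. I'll estimate the angle from these.

```bash
python3 - <<'E'
from h import *
y=np.radians(-7.7);Rz=np.array([[np.cos(y),-np.sin(y),0],[np.sin(y),np.cos(y),0],[0,0,1]])
O=np.array([.472,.1285,0])-Rz@np.array([-.052,0,0]);print(O)
def lid(L,th):
    t=np.radians(th);L=np.array(L,float)-[.08,0,.143];c,s=np.cos(t),np.sin(t)
    return (np.c_[L[:,0]*c+L[:,2]*s,L[:,1],-L[:,0]*s+L[:,2]*c]+[.08,0,.143])@Rz.T+O
P=[(-.072,.068,.138),(-.072,.068,.158),(-.072,-.068,.138),(-.072,-.068,.158),(.074,-.068,.138),(.074,-.068,.158)]
a=np.linspace(0,2*np.pi,40);ring=np.c_[-.052+.0235*np.cos(a),0*a,.182+.0235*np.sin(a)]
for th in (0,46,50,54,58,62):
    f=lambda X:(proj("scene",X)-[250,110])*5
    q=f(lid(ring,th));print(th,f(lid(P,th)).round(0).astype(int).tolist(),q.min(0).round(0),q.max(0).round(0))
E
```

```text
[0.52353113 0.12153272 0.        ]
0 [[79, 441], [77, 410], [238, 509], [236, 477], [410, 427], [410, 397]] [146. 354.] [207. 433.]
46 [[122, 247], [139, 219], [286, 302], [304, 271], [408, 419], [424, 391]] [228. 187.] [285. 266.]
50 [[131, 232], [149, 205], [296, 285], [315, 256], [408, 418], [425, 391]] [238. 176.] [295. 256.]
54 [[140, 218], [160, 193], [306, 270], [326, 242], [408, 418], [426, 392]] [249. 167.] [306. 246.]
58 [[151, 205], [171, 181], [317, 255], [337, 229], [408, 417], [427, 392]] [260. 159.] [316. 238.]
62 [[161, 192], [183, 170], [328, 241], [349, 217], [409, 416], [428, 393]] [272. 151.] [327. 230.]
```

The camera and the kinematics both give about 52.5°, so 7.5° remains.

{"name": "step_arm", "arguments": {"plan": [[0, -0.4, -0.1, 0, 0, 0, -1], [0, -0.8, -0.2, 0, 0, 0, -1], [0, -1.2, -0.3, 0, 0, 0, -1], [0, -1.5, -0.3, 0, 0, 0, -1], [0, -1.7, -0.4, 0, 0, 0, -1], [0, -1.8, -0.4, 0, 0, 0, -1], [0, -1.8, -0.4, 0, 0, 0, -1], [0, -1.8, -0.4, 0, 0, 0, -1]]}}

```text
t: 13.5
ee_pos: [0.5693, -0.0098, 0.4458]
eef_rot: [[-0.136, -0.991, 0.0], [-0.991, 0.136, -0.0], [0.0, -0.0, -1.0]]
contact_force: [-0.4, -0.5, -2.1]
opening: 0.0166
grasp_force: 60.3
```

```bash
python3 - <<'E'
from mv import *
import cv2,pickle
s=env.get_state();print(s["ee_pos"],s["t"],s["contact_force"],s["qd"].round(2))
B=s["ee_pos"]+s["eef_rot"]@np.array((-.146,0,.165));C=np.array([.472,.1285,.182]);d=B-C
print("tip rel ring: x,y,z",d[0]*.991-d[1]*.134,d[0]*.134+d[1]*.991,d[2])
f=grab_frame("scene");a=cv2.resize(f["frame"][125:205,255:345],None,fx=6,fy=6,interpolation=cv2.INTER_CUBIC)
cv2.imwrite("pics/s6.png",a)
E
```

```text
[ 0.56928906 -0.00980677  0.44577027] 13.5 [-0.42842038 -0.51091982 -2.12208116] [ 0.13 -0.09 -0.15 -0.07  0.1  -0.04]
tip rel ring: x,y,z 0.11532280638638527 0.02195841209312931 0.09875387901411398
```

View pics/s6.png

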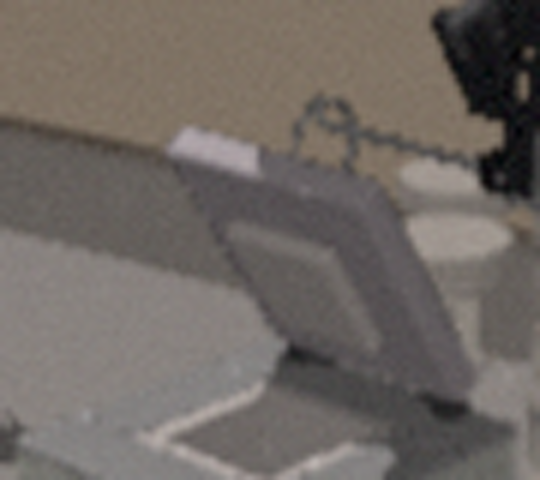

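Lid corners and ring extents in this view fit about 60°, and the kinematics give 60.2°. The rod is still through the ring and the arm is still, so I'll hold briefly and hand in.

{"name": "step_arm", "arguments": {"plan": [[0, 0, 0, 0, 0, 0, -1], [0, 0, 0, 0, 0, 0, -1], [0, 0, 0, 0, 0, 0, -1], [0, 0, 0, 0, 0, 0, -1]]}}

```text
t: 14.05
ee_pos: [0.5693, -0.0098, 0.4457]
eef_rot: [[-0.136, -0.991, -0.0], [-0.991, 0.136, -0.0], [0.0, 0.0, -1.0]]
contact_force: [-1.4, -0.4, -2.4]
opening: 0.0166
grasp_force: 60.3
```

```bash
python3 -c "
from rig import env
s=env.get_state();print(s['ee_pos'],s['qd'].round(2),s['contact_force']);print(env.close_job())"
```

```text
[ 0.56931304 -0.00979144  0.44574097] [ 0.08 -0.03  0.02  0.05 -0.   -0.07] [-1.38025584 -0.42873064 -2.37763866]
the job is handed in; nothing more can be done
None
```

I handed the job in at about 14 s of robot time, with the lid held still on the hook at about 60° (by camera and arm position); no verdict came back.

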